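# Sort two rubber stoppers by size into their rows

### The arm

A 6-joint arm with a two-finger parallel gripper is mounted at the origin on a cart in front of the work surface, level with it; the furniture and walls round the work are solid. World frame = base frame: x ahead of the robot, y to its left, z up, the work surface at z = 0. Lengths are in m, angles in rad, forces in N, time in s.
With the tool pointing down it reaches from about 0.325 to 0.875 m from the base axis. Payload 4.4 kg.
Tool frame: the origin (TCP) lies midway between the tips of the shut fingers; the grasp point (between the pads) lies 19 mm behind it; z points along the fingers, y is the line along which they close (so a half turn about z gives the same grasp; the last joint's range is limited). The gripper opens to 85 mm and grips with 20 to 120 N. Pads are 22 mm wide; open, the fingers measure 114 mm over their backs; the gripper's body (76 mm by 85 mm) begins 54 mm behind the grasp point. The pads swing forward as they close: fully open they stand 13 mm farther back than shut.
Start: joints at [-1.292, 0.207, 1.542, -0, 1.393, -0.15], TCP at [0.239, -0.523, 0.205] pointing down, gripper open.
Joint ranges: [-2.73, 2.73], [-0.86, 2.22], [0.23, 2.46], [-1.11, 4.25], [0.08, 2.63], [-2.82, 2.82]. Speed limits (rad/s): [2.79, 2.79, 3.14, 3.14, 3.14, 3.14].

### API

Orientations are given as a unit quaternion [x, y, z, w].
In Python, from rig import manip gives the robot as it stands.
- The arm moves only by the tool drive_tool, never from a script. Its argument "moves" is a list of rows, each a list of 5 numbers: the shift along the world's x, y, z in mm, then the turn about the world's z in rad, then the closure, from -1 (fully open) to 1 (shut), so that 0 is half open. In form: [[dx, dy, dz, roll, jaw], ...]. A call has 1 to 12 rows; each row is the pose to reach, as a shift and turn from the pose commanded when the call began; what a row does not reach only later rows make up. A row lasts 1/12 s, in which the tool goes at most 41.7 mm and 7.16 degrees, less where a joint would pass 70% of its speed; a pose out of reach is approached as far as the arm can. A call with a gripper value outside its range is refused whole. The fingers move at their own pace and stop on an object; "newtons" is the grip in N (left out, the last holds). Time passes only in rows, so rows that repeat a pose let the fingers close. It gives the time, the measured TCP pose, the force, the opening and the grip force at its end, in the units of the state.
- manip.observe(): the state, without advancing time (a new reading comes with each control period).
- manip.capture(name): name is "scene" or "top" or "wrist"; returns (picture, depth): 420x560x3 uint8, red, green, blue; 420x560 float32, m along the optical axis (not along the pixel's ray), 0 where there is no reading.
- manip.camera_params(name): a dict with "vertical_fov" (degrees; the focal length in pixels is half the picture's height over the tangent of half this angle, whatever the lens; pixels are square), "cx", "cy" (the principal point, pixels), "R" (3x3) and "t" (3): a world point X has camera coordinates R X + t; the wrist camera has in their place "mount" (4x4, takes a point from camera to tool coordinates, whose origin is the TCP and whose axes are the flange's). Camera axes: x right, y down, z forward; pixel columns grow to the right and rows downward; lengths in m; the calibration is good to about 2 mm. A picture is of the moment at which its call begins: read the wrist's pose just before it. camera_params takes no time and is no camera call.
- manip.close_job(): hands the job in; it is judged then, once.
The state is a dict: "t": time; "joints": joint angles; "qd": joint speeds; "joint_efforts": joint torques, N m; "position": TCP position; "ee_rot": TCP orientation; "contact_force": force on the tool from outside, world axes, zero at the start; "wrist_torque": the same for the moment, N m; "grip_width": opening from 0.0 (shut) to 1.0 (fully open); "finger_force": force on a finger pad.
Only numpy, scipy, OpenCV 4.12 (cv2) and the standard library are available. Lean on these libraries where they do the work, as an engineer would, in place of code of your own. Each camera call takes 0.05 s, during which the arm holds its last target. There are 200 camera calls.

### The job

Two dark rubber stoppers of different size lie loose on the worktop between the sink and its front edge. Sort them: stand the large one in the free compartment of the tray that holds the row of large stoppers, and the small one in the free compartment of the tray that holds the row of small stoppers, each upright as it stands now, and let go.

Things in the scene. Friction and masses are not known exactly. Their poses are not given: they have to be found in the camera images.
- stopper_large: the loose large dark rubber stopper, a tapered round plug standing upright, wide end up: 33 mm across at the top, about 25 mm at the foot, 27 mm high, about 25 g. Origin at the centre of its underside, z up.
- stopper_small: the loose small dark rubber stopper, same look and height but slimmer: 22 mm across at the top, 17 mm at the foot, 27 mm high, about 15 g. Origin at the centre of its underside, z up.
- free_large (a point): floor centre of the free compartment, the +y end one, of the tray with the row of large stoppers (two, fixed, 55 and 110 mm along -y). White fixed tray, 62 mm across (x) by 170 mm along the row (y); three compartments, each 52 (x) by 50 mm inside; floor 4 mm, wall tops 10 mm above the worktop. Axes of the tray, z up.
- free_small (a point): floor centre of the free compartment, the middle one, of the second tray, same shape and size, with the row of small stoppers (two, fixed, 55 mm along +y and -y). Axes of the tray: x across the row, y along it, z up.
Things that resemble listed ones, but are neither listed nor needed, are in the scene too. Leave any white or yellow look-alike of the stopper_small alone.

How it is judged:
By the outcome, as a careful person would: the job done as asked, in the order asked, and still so for the second after the job is handed in, with the robot touching nothing.
It also fails if it takes over 54 s, if anything falls off the work surface, if the arm or the gripper's body presses on something with over 40 N, if the wrist force passes 120 N, or if a joint passes its speed limit or range.

## Working session

There is one attempt and no reset: what is moved stays moved. The work goes in short steps, Python scripts to look and compute and a tool call to move; the robot and the scene stay as the last step left them, time stands still between calls to the robot, and variables do not carry over. Pictures are saved under pics/ and viewed, at most 10 in all, crops included, and the job is handed in when it is done.

Besides the shell and the picture viewer there is one more tool, called after "Request:" by a JSON object that holds its "op" and its "data". drive_tool: Moves the arm, as the interface text tells. Its arguments: {"type":"object","properties":{"moves":{"type":"array"},"newtons":{"type":"number"}},"required":["moves"]}

```bash
mkdir -p pics; cat > h.py <<'E'
import numpy as np, cv2
from rig import manip
def cam(n):
    p=manip.camera_params(n); f=210/np.tan(np.radians(p["vertical_fov"])/2)
    if n=="wrist":
        from scipy.spatial.transform import Rotation as Ro
        s=manip.observe(); T=np.eye(4); T[:3,:3]=Ro.from_quat(s["ee_rot"]).as_matrix(); T[:3,3]=s["position"]
        M=T@np.array(p["mount"]); R=M[:3,:3].T; t=-R@M[:3,3]
    else: R=np.array(p["R"]); t=np.array(p["t"])
    return f,p["cx"],p["cy"],R,t
def plane(c,u,v,z):
    f,cx,cy,R,t=c; o=-R.T@t; d=R.T@np.array([(u-cx)/f,(v-cy)/f,1]); return o+d*(z-o[2])/d[2]
def cloud(c,dep):
    f,cx,cy,R,t=c; v,u=np.mgrid[:420,:560]; P=np.stack([(u-cx)/f*dep,(v-cy)/f*dep,dep],-1); return (P-t)@R
E
python3 - <<'E'
from h import *
print(manip.observe())
for n in("top","scene"):
    c=cam(n); print(n,c); im,d=manip.capture(n)
    np.savez("pics/"+n+".npz",im=im,d=d); cv2.imwrite(f"pics/{n}1.png",cv2.resize(im[:,:,::-1],(784,588),interpolation=cv2.INTER_CUBIC))
E
```

```text
{'t': 0.0, 'joints': array([-1.29253779e+00,  2.07454350e-01,  1.54297545e+00, -8.65706091e-06,
        1.39351423e+00, -1.50520715e-01]), 'qd': array([ 0.00034496,  0.00017723,  0.00083053,  0.00041818,  0.00035365,
       -0.00085462]), 'joint_efforts': array([ 6.80402218e-05, -3.83035004e+01, -2.91595817e+01, -1.62087890e-04,
        1.04997962e-02, -7.53063148e-06]), 'position': array([ 0.23880703, -0.52214747,  0.20359615]), 'ee_rot': array([ 9.77105596e-01,  2.12751669e-01, -7.92900634e-05, -1.17302043e-03]), 'contact_force': array([ 0.50962981, -1.1156771 ,  0.25409732]), 'wrist_torque': array([-0.01656452,  0.04188078,  0.00230031]), 'finger_force': 0.0, 'grip_width': 0.9993328975314522}
top (np.float64(420.4998109507118), 283.3901189721516, 206.0418788678478, array([[-0.03378487, -0.9994233 ,  0.00341381],
       [-0.97785494,  0.03234949, -0.20676855],
       [ 0.20653887, -0.01032386, -0.97838393]]), array([0.09059742, 0.50947144, 0.78910571]))
scene (np.float64(505.27654021655457), 282.75284169338187, 210.54502418104684, array([[-0.78178548, -0.62345357,  0.01082199],
       [-0.34349863,  0.41611893, -0.84193451],
       [ 0.52040384, -0.66192952, -0.53947119]]), array([0.42346121, 0.15507403, 0.82992941]))
```

View pics/top1.png

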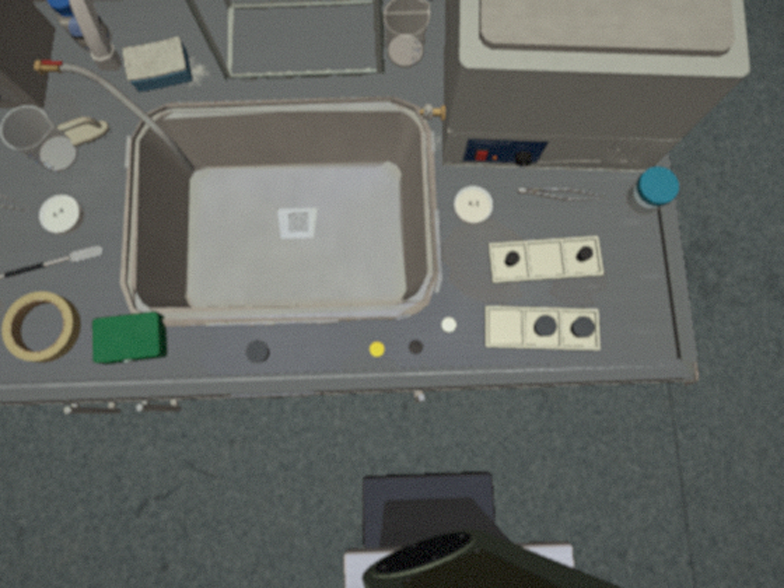

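View pics/scene1.png

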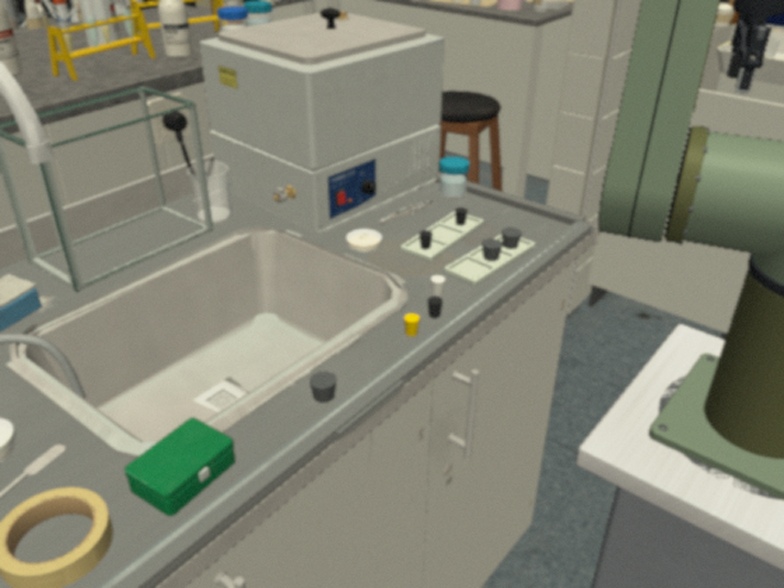

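The top view (784x588 scale) shows the loose large stopper at (258,351) and the loose small one at (416,347). The yellow and white look-alikes are at (377,349) and (449,324). The large tray is centred near (543,327) with its free compartment at (504,327), and the small tray near (545,258) with its middle compartment free. Next I'll measure these.

```bash
python3 - <<'E'
from h import *
for n,seeds in(("top",dict(L=(258,351),S=(416,347),Y=(377,349),W=(449,324),fL1=(545,326),fL2=(583,326),fS1=(512,258),fS2=(585,254))),("scene",dict(L=(323,387),S=(435,307),fL1=(491,250),fL2=(511,238),fS1=(426,240),fS2=(461,216)))):
    c=cam(n); z=np.load(f"pics/{n}.npz"); im=z["im"]; P=cloud(c,z["d"])
    g=im.max(2).astype(int)
    for k,(u,v) in seeds.items():
        u/=1.4; v/=1.4; u0,v0=int(u),int(v)
        if k in"YW": m=(im[...,0]>150)
        else: m=g<(g[v0-1:v0+2,u0-1:u0+2].mean()+22 if n=="top" else 70)
        _,lab,st,ce=cv2.connectedComponentsWithStats(m.astype(np.uint8)); l=lab[v0,u0]
        q=P[lab==l]; print(n,k,g[v0,u0],"lab",l,st[l],"ray z.027",plane(c,*ce[l],.022).round(4),"depth med",np.median(q,0).round(4),"zmax",np.percentile(q[:,2],90).round(4))
    if n=="top":
        hsv=cv2.cvtColor(im,cv2.COLOR_RGB2HSV)
        m=((g>135)).astype(np.uint8)
        for nm,(x0,y0,x1,y1) in dict(SM=(482,230,612,288),LG=(478,298,608,356)).items():
            a=np.zeros_like(m); s=np.s_[int(y0/1.4):int(y1/1.4),int(x0/1.4):int(x1/1.4)]; a[s]=m[s]
            a=cv2.morphologyEx(a,cv2.MORPH_OPEN,np.ones((2,2)))
            cs,_=cv2.findContours(a,0,2); b=cv2.boxPoints(cv2.minAreaRect(max(cs,key=cv2.contourArea)))
            w=np.array([plane(c,*p,.01) for p in b]); print(nm,w.round(4).tolist(),"c",w.mean(0).round(4),[np.linalg.norm(w[i]-w[i-1]).round(4) for i in range(4)])
        o=-c[3].T@c[4]; print("cam",o)
        # sink rim / heights near stoppers
        for p in((258,320),(416,318),(330,318),(416,375),(416,340)): print(p,P[int(p[1]/1.4),int(p[0]/1.4)].round(4))
im=np.load("pics/top.npz")["im"]; cv2.imwrite("pics/c.png",cv2.resize(im[150:275,150:450][:,:,::-1],None,fx=2.66,fy=2.66,interpolation=2))
E
```

```text
top L 87 lab 762 [174 242  19  18 261] ray z.027 [0.4322 0.2791 0.022 ] depth med [0.4319 0.2789 0.0255] zmax 0.0279
top S 66 lab 139 [292 243  10  10  81] ray z.027 [0.4317 0.0493 0.022 ] depth med [0.4316 0.049  0.0264] zmax 0.0283
top Y 221 lab 108 [264 244  11  11 101] ray z.027 [0.4306 0.106  0.022 ] depth med [0.4301 0.1056 0.0255] zmax 0.0279
top W 226 lab 98 [315 226  11  12  99] ray z.027 [ 4.632e-01 -2.000e-04  2.200e-02] depth med [4.628e-01 4.000e-04 2.580e-02] zmax 0.0276
top fL1 85 lab 1214 [382 226  15  14 163] ray z.027 [ 0.4562 -0.1414  0.022 ] depth med [ 0.4545 -0.1392  0.0302] zmax 0.0319
top fL2 82 lab 1216 [408 227  17  14 177] ray z.027 [ 0.4524 -0.1963  0.022 ] depth med [ 0.4516 -0.1935  0.03  ] zmax 0.0321
top fS1 59 lab 234 [361 181   9   9  58] ray z.027 [ 0.559 -0.1    0.022] depth med [ 0.5567 -0.0982  0.03  ] zmax 0.0323
top fS2 50 lab 191 [412 177  11   9  69] ray z.027 [ 0.5632 -0.21    0.022 ] depth med [ 0.5612 -0.2072  0.0299] zmax 0.0317
SM [[0.5871, -0.0708, 0.01], [0.5938, -0.2442, 0.01], [0.5301, -0.2416, 0.01], [0.5238, -0.0708, 0.01]] c [ 0.5
[... 586 characters left out ...]
ay z.027 [0.5005 0.0867 0.022 ] depth med [ 0.5494  0.0728 -0.0011] zmax 0.2725
scene S 42 lab 62 [306 213   9  14 103] ray z.027 [0.4236 0.0617 0.022 ] depth med [0.4268 0.0574 0.0193] zmax 0.0263
scene fL1 65 lab 58 [346 177  10   8  56] ray z.027 [ 0.4455 -0.1225  0.022 ] depth med [ 0.4476 -0.1279  0.0189] zmax 0.0247
scene fL2 64 lab 51 [360 168  10   8  55] ray z.027 [ 0.4431 -0.1759  0.022 ] depth med [ 0.4465 -0.1827  0.0175] zmax 0.025
scene fS1 40 lab 49 [301 166   6  11  56] ray z.027 [ 0.5539 -0.0924  0.022 ] depth med [ 0.5539 -0.0923  0.0237] zmax 0.0299
scene fS2 41 lab 47 [326 150   7  10  48] ray z.027 [ 0.5581 -0.2019  0.022 ] depth med [ 0.5583 -0.2029  0.0225] zmax 0.0302
```

View pics/c.png

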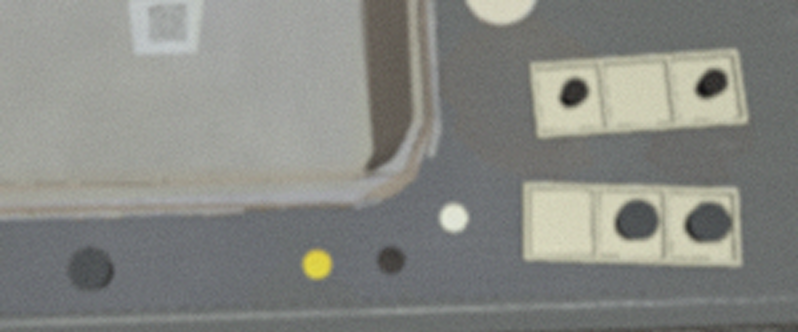

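The crop agrees: large stopper at (0.432, 0.279), small at (0.4315, 0.049), both with tops at 27 mm. The free large compartment is at the left (+y) end of the lower tray, and the free small one is the middle of the upper tray. Now I'll move over the large stopper.

Request:
{"op": "drive_tool", "data": {"moves": [[193,801,0,-0.43,-1],[193,801,0,-0.43,-1],[193,801,0,-0.43,-1],[193,801,0,-0.43,-1],[193,801,0,-0.43,-1],[193,801,0,-0.43,-1],[193,801,0,-0.43,-1],[193,801,0,-0.43,-1],[193,801,0,-0.43,-1],[193,801,0,-0.43,-1],[193,801,0,-0.43,-1],[193,801,0,-0.43,-1]]}}

```text
t: 1.1
position: [0.3558, -0.0348, 0.2047]
ee_rot: [1.0, -0.001, 0.0, 0.0]
contact_force: [1.3, 0.6, 0.8]
grip_width: 1.0
finger_force: 0.0
```

Request:
{"op": "drive_tool", "data": {"moves": [[76,314,-40,0,-0.4],[76,314,-40,0,-0.4],[76,314,-40,0,-0.4],[76,314,-40,0,-0.4],[76,314,-40,0,-0.4],[76,314,-40,0,-0.4],[76,314,-40,0,-0.4],[76,314,-40,0,-0.4],[76,314,-40,0,-0.4],[76,314,-40,0,-0.4],[76,314,-40,0,-0.4],[76,314,-40,0,-0.4]]}}

```text
t: 2.1
position: [0.4318, 0.2759, 0.1646]
ee_rot: [1.0, -0.001, -0.0, 0.0]
contact_force: [0.6, -0.9, 0.0]
grip_width: 0.699
finger_force: 0.0
```

```bash
cat >> h.py <<'E'
def dark(c,im,d,zt,near,lo=.4):
    # dark rubber seen by the wrist: pixels whose depth point is at the top height
    P=cloud(c,d); m=((abs(P[...,2]-zt)<.006)&(im.max(2)<125)&(d>0)).astype(np.uint8)
    m=cv2.morphologyEx(m,cv2.MORPH_OPEN,np.ones((5,5)))
    for k in cv2.findContours(m,0,2)[0]:
        if cv2.contourArea(k)<150: continue
        (u,v),(a,b),_=cv2.fitEllipse(k); s=(zt-(-c[3].T@c[4])[2]); w=plane(c,u,v,zt)
        r=abs(s)/c[0]; print("dark",round(u),round(v),"at",w.round(4),"dia mm",round(1e3*a*r,1),round(1e3*b*r,1))
E
python3 - <<'E'
from h import *
s=manip.observe(); print(s["t"],s["position"],s["grip_width"]); c=cam("wrist"); im,d=manip.capture("wrist")
print("cam",-c[3].T@c[4]); cv2.imwrite("pics/w1.png",im[:,:,::-1]); dark(c,im,d,.027,None)
E
```

```text
2.1 [0.43183432 0.27594727 0.16463719] 0.6989130450383592
cam [0.51223297 0.27596503 0.33314383]
dark 541 184 at [0.431  0.0513 0.027 ] dia mm 19.5 22.9
dark 272 183 at [0.4329 0.2819 0.027 ] dia mm 17.4 30.5
dark 100 129 at [0.4778 0.4212 0.027 ] dia mm 5.1 50.1
```

View pics/w1.png

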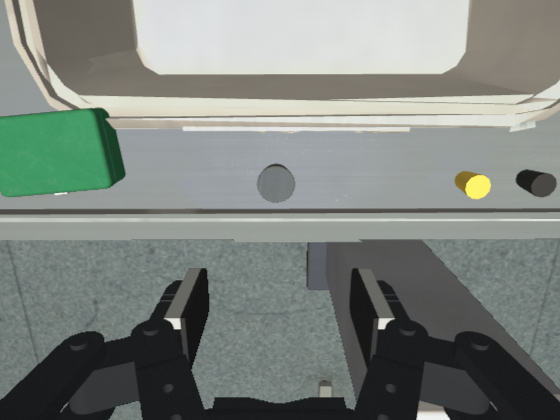

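The wrist view shows the large stopper at (276,183), yellow at (475,185), small dark at (540,183), and the green box well to the left. The mask only covered part of the large stopper, so I'll refine it.

```bash
python3 - <<'E'
from h import *
c=cam("wrist"); im=cv2.imread("pics/w1.png"); print(c[0],c[3].round(3).tolist())
g=im.max(2)[155:210,245:310].astype(int); print(g[28,::4], g[::4,30])
e=(im.max(2)<140).astype(np.uint8); 
_,lab,st,ce=cv2.connectedComponentsWithStats(e); 
for u,v in((276,175),(540,183)):
    l=lab[v,u]; print(st[l],ce[l],plane(c,*ce[l],.027).round(4))
E
```

```text
370.13865840657303 [[-0.002, -1.0, 0.001], [-0.949, 0.003, 0.315], [-0.315, -0.0, -0.949]]
[165 165 166 126 127 122 124 122 125 125 124 122 120 167 168 167 168] [169 169 123 118 122 122 122 123 122 122 121 123 164 168]
[ 257  163   38   40 1147] [275.44551003 182.95553618] [0.4327 0.2786 0.027 ]
[515 169  42  29 877] [536.20068415 182.24857469] [0.4328 0.056  0.027 ]
```

Request:
{"op": "drive_tool", "data": {"moves": [[1,0,-40,0,-0.3],[1,0,-80,0,-0.3],[1,0,-120,0,-0.3],[1,0,-140,0,-0.3],[1,0,-150,0,-0.3],[1,0,-158,0,-0.3],[1,0,-158,0,-0.3],[1,0,-158,0,-0.3],[1,0,-158,0,-0.3]]}}

```text
t: 2.9
position: [0.4352, 0.2778, 0.0088]
ee_rot: [1.0, -0.001, 0.002, -0.001]
contact_force: [0.6, 1.1, 0.7]
grip_width: 0.651
finger_force: 0.0
```

```bash
python3 - <<'E'
from h import *
s=manip.observe(); print(s["t"],s["position"],s["grip_width"]); im,d=manip.capture("wrist"); cv2.imwrite("pics/w2.png",im[:,:,::-1])
E
```

```text
2.9 [0.43515404 0.27776024 0.00879504] 0.650508550428053
```

View pics/w2.png

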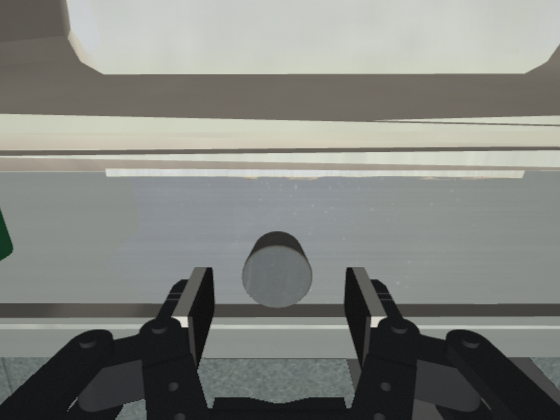

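The stopper's top is centred at (277,270), midway between the fingers. I'll check that against the tool.

```bash
python3 - <<'E'
from h import *
c=cam("wrist"); s=manip.observe(); print(s["position"],s["t"],plane(c,277,270,.027))
for z in(.009,.027):
  X=np.append(s["position"][:2],z); q=c[3]@X+c[4]; print(q[:2]/q[2]*c[0]+[c[1],c[2]])
E
```

```text
[0.43508084 0.27785645 0.00878946] 2.95 [0.43556467 0.27865747 0.027     ]
[278.81625356 253.88841638]
[278.76782691 270.9563212 ]
```

Request:
{"op": "drive_tool", "data": {"moves": [[0,1,-3,0,-0.3],[0,1,-3,0,0],[0,1,-3,0,0.5],[0,1,-3,0,1],[0,1,-3,0,1],[0,1,-3,0,1],[0,1,-3,0,1],[0,1,-3,0,1],[0,1,-3,0,1],[0,1,-3,0,1]], "newtons": 25}}

```text
t: 3.78
position: [0.4332, 0.2781, 0.0038]
ee_rot: [1.0, -0.001, -0.0, 0.0]
contact_force: [0.3, 0.9, 0.1]
grip_width: -0.0
finger_force: 0.0
```

```bash
python3 - <<'E'
from h import *
s=manip.observe(); print(s["t"],s["position"],s["grip_width"]); im,d=manip.capture("wrist"); cv2.imwrite("pics/w3.png",im[:,:,::-1])
E
```

```text
3.7833 [0.43317053 0.27811215 0.00375281] -0.00011301068037793082
```

View pics/w3.png

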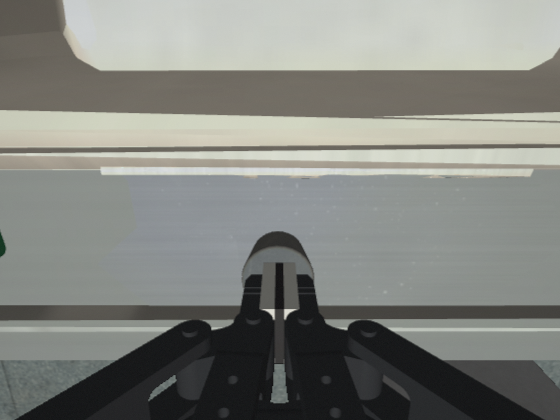

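The fingers are shut and the stopper hasn't moved. They closed in front of it or above it, so I'll check from the scene camera.

```bash
python3 - <<'E'
from h import *
c=cam("wrist"); s=manip.observe(); print("tcp px",[(q:=c[3]@(s["position"])+c[4])[:2]/q[2]*c[0]+[c[1],c[2]]])
im,d=manip.capture("wrist"); P=cloud(c,d)
for p in((270,264),(290,264),(270,275),(290,275),(278,240),(255,268),(305,268),(278,236),(278,245),(278,255),(200,260)): print(p,im[p[1],p[0]],P[p[1],p[0]].round(4))
c=cam("scene"); im,d=manip.capture("scene"); a=im[200:320,170:300]; cv2.imwrite("pics/s2.png",cv2.resize(a[:,:,::-1],None,fx=4.6,fy=4.6,interpolation=2))
for n in("scene","top"):
  c=cam(n); q=c[3]@s["position"]+c[4]; print(n,q[:2]/q[2]*c[0]+[c[1],c[2]])
E
```

```text
tcp px [array([278.81847262, 253.71321928])]
(270, 264) [95 95 91] [0.4432 0.2818 0.0345]
(290, 264) [93 94 89] [0.4433 0.2735 0.0348]
(270, 275) [96 96 92] [0.4438 0.2815 0.0451]
(290, 275) [95 95 91] [0.4438 0.2738 0.0451]
(278, 240) [47 46 45] [0.4468 0.2785 0.0181]
(255, 268) [103 109 110] [0.4373 0.2886 0.0268]
(305, 268) [107 112 112] [0.4368 0.2666 0.0259]
(278, 236) [49 48 46] [0.4461 0.2785 0.0117]
(278, 245) [54 54 51] [0.4476 0.2785 0.0254]
(278, 255) [106 112 113] [0.4436 0.2785 0.027 ]
(200, 260) [139 144 148] [ 0.4267  0.3192 -0.0023]
scene [231.28411287 279.63022377]
top [185.98856327 251.42494776]
```

View pics/s2.png

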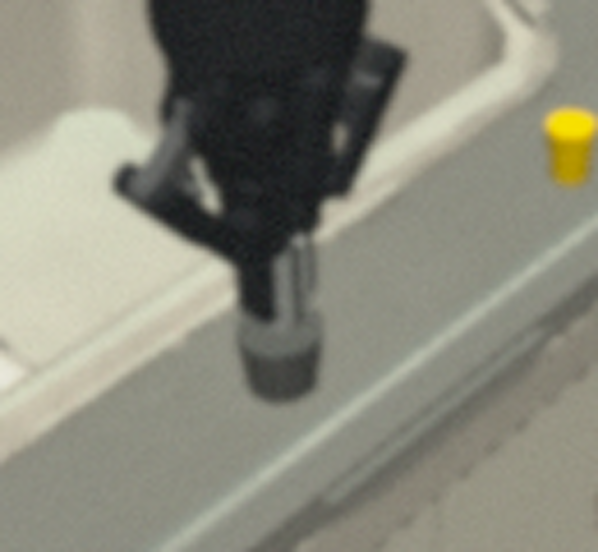

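The scene view shows the shut fingertips just above the stopper's top, although TCP z reads about 4 mm. The real tips are therefore higher than reported, so I'll measure the offset.

```bash
python3 - <<'E'
from h import *
s=manip.observe(); c=cam("wrist"); im,d=manip.capture("wrist"); P=cloud(c,d)
for u in(266,270,288,292): 
  for v in range(256,270,1): print(u,v,im[v,u].max(),P[v,u].round(4)[[0,2]],end=" | ")
  print()
print(s["position"],s["joints"],manip.camera_params("wrist")["mount"])
E
```

```text
266 256 110 [0.4428 0.0261] | 266 257 109 [0.4426 0.0267] | 266 258 110 [0.4418 0.0261] | 266 259 111 [0.4415 0.0265] | 266 260 111 [0.4407 0.0259] | 266 261 111 [0.4405 0.0264] | 266 262 98 [0.4431 0.0325] | 266 263 92 [0.4432 0.0337] | 266 264 94 [0.4441 0.0364] | 266 265 96 [0.4433 0.0356] | 266 266 94 [0.4437 0.0373] | 266 267 95 [0.4438 0.0383] | 266 268 96 [0.4438 0.0392] | 266 269 95 [0.4439 0.0402] | 
270 256 109 [0.4428 0.0261] | 270 257 111 [0.4431 0.0278] | 270 258 111 [0.4424 0.0272] | 270 259 110 [0.4413 0.0261] | 270 260 111 [0.4409 0.0263] | 270 261 110 [0.4407 0.0267] | 270 262 98 [0.4435 0.0333] | 270 263 94 [0.4436 0.0344] | 270 264 94 [0.4432 0.0345] | 270 265 94 [0.4436 0.0363] | 270 266 95 [0.4434 0.0367] | 270 267 94 [0.4436 0.0379] | 270 268 95 [0.4435 0.0387] | 270 269 95 [0.4438 0.04  ] | 
288 256 111 [0.4435 0.0278] | 288 257 112 [0.4425 0.0265] | 288 258 112 [0.4423 0.0271] | 288 259 113 [0.4411 0.0257] | 288 260 112 [0.4408 0.026 ] | 288 261 112 [0.4408 0.027 ] | 288 262 100 [0.4437 0.0337] | 288 263 92 [0.4434 0.0341] | 288 264 95 [0.4436 0.0353] | 288 26
[... 255 characters left out ...]
1] | 292 260 113 [0.4406 0.0257] | 292 261 114 [0.4405 0.0263] | 292 262 99 [0.4427 0.0317] | 292 263 94 [0.4437 0.0346] | 292 264 94 [0.4439 0.0359] | 292 265 95 [0.4437 0.0364] | 292 266 95 [0.4436 0.037 ] | 292 267 95 [0.4433 0.0374] | 292 268 94 [0.4437 0.039 ] | 292 269 94 [0.4437 0.0399] | 
[0.43320524 0.27811149 0.00376114] [ 4.02495071e-01  3.43961179e-01  1.84093372e+00 -2.30825962e-05
  9.56712304e-01  1.97453244e+00] [[ 4.05877582e-04 -9.48964938e-01 -3.15381328e-01  8.02966771e-02]
 [ 9.99999623e-01  1.42912185e-04  8.56927003e-04 -1.00015126e-04]
 [-7.68121845e-04 -3.15381557e-01  9.48964638e-01 -1.68555364e-01]
 [ 0.00000000e+00  0.00000000e+00  0.00000000e+00  1.00000000e+00]]
```

The real tips sit at z ≈ 32 mm while the reading says 4 mm, an offset of about 28 mm. I'll open, go down to a real tip height of about 10 mm in checked steps, then grip.

Request:
{"op": "drive_tool", "data": {"moves": [[0,0,12,0,-0.3],[0,0,12,0,-0.3],[0,0,12,0,-0.3],[0,0,12,0,-0.3],[0,0,12,0,-0.3],[0,0,12,0,-0.3],[0,1,-4,0,-0.3],[0,1,-12,0,-0.3],[0,1,-18,0,-0.3],[0,1,-18,0,-0.3],[0,1,-18,0,-0.3]]}}

```text
t: 4.9
position: [0.4326, 0.2789, -0.0148]
ee_rot: [1.0, -0.001, -0.001, 0.0]
contact_force: [0.0, 0.1, 0.2]
grip_width: 0.651
finger_force: 0.0
```

```bash
cat >> h.py <<'E'
def tips(name=None):
    s=manip.observe(); c=cam("wrist"); im,d=manip.capture("wrist"); P=cloud(c,d)
    if name: cv2.imwrite(name,im[:,:,::-1])
    print(s["t"],s["position"].round(4),s["grip_width"],s["finger_force"],s["contact_force"].round(1))
    # front faces of the fingers: lowest depth points near the tool in x
    m=(abs(P[...,0]-s["position"][0]-.0115)<.0035)&(P[...,2]>.003)&(P[...,2]<.09)&(abs(P[...,1]-s["position"][1])<.06)
    for sg in(1,-1):
        q=P[m&(sg*(P[...,1]-s["position"][1])>.012)]
        if len(q): print("finger",sg,len(q),"zmin",np.percentile(q[:,2],[0,1,3]).round(4),"y",q[:,1].min().round(4),q[:,1].max().round(4))
E
python3 - <<'E'
from h import *
tips("pics/w4.png")
E
```

```text
4.9 [ 0.4326  0.2789 -0.0148] 0.6507124211264499 0.0 [0.  0.1 0.2]
finger 1 7487 zmin [0.0164 0.0219 0.0276] y 0.2909 0.3389
finger -1 7478 zmin [0.0165 0.022  0.0276] y 0.2189 0.2669
```

View pics/w4.png

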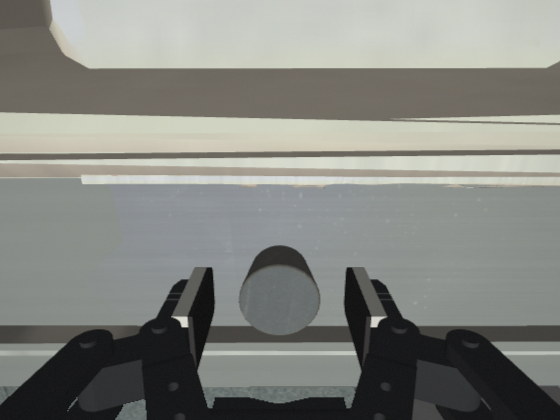

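The stopper, at (280,290), is centred between the fingers. Tips are now at about 17 mm with no contact. I'll go down another 5 mm and close.

Request:
{"op": "drive_tool", "data": {"moves": [[0,0,-5,0,-0.3],[0,0,-5,0,-0.3],[0,0,-5,0,0],[0,0,-5,0,0.4],[0,0,-5,0,1],[0,0,-5,0,1],[0,0,-5,0,1],[0,0,-5,0,1],[0,0,-5,0,1],[0,0,-5,0,1]], "newtons": 25}}

```text
t: 5.78
position: [0.4335, 0.2792, -0.0189]
ee_rot: [1.0, -0.001, 0.0, -0.0]
contact_force: [-0.3, -0.7, 3.8]
grip_width: 0.351
finger_force: 24.9
```

```bash
python3 - <<'E'
from h import *
tips()
E
```

```text
5.7833 [ 0.4335  0.2792 -0.0189] 0.35070858471929334 24.880598259260296 [-0.3 -0.7  3.8]
finger 1 8778 zmin [0.0087 0.0159 0.0238] y 0.2912 0.3392
finger -1 8763 zmin [0.0088 0.0159 0.0238] y 0.2194 0.2671
```

Gripped: opening is 29.8 mm at 25 N, which fits the taper. Lift and carry, turning so the fingers close across the tray.

Request:
{"op": "drive_tool", "data": {"moves": [[0,0,20,0,1],[0,0,50,0,1],[0,0,90,0,1],[0,-30,110,0.1,1],[2,-60,110,0.2,1],[4,-95,110,0.3,1],[6,-130,110,0.4,1],[8,-165,110,0.5,1],[11,-200,110,0.6,1],[14,-235,110,0.7,1],[17,-270,110,0.8,1],[20,-300,110,0.9,1]]}}

```text
t: 6.83
position: [0.4527, -0.0228, 0.0905]
ee_rot: [0.9, 0.436, -0.0, -0.0]
contact_force: [0.5, 0.6, -0.4]
grip_width: 0.355
finger_force: 24.9
```

Request:
{"op": "drive_tool", "data": {"moves": [[4,-60,0,0.12,1],[4,-60,0,0.24,1],[4,-60,0,0.36,1],[4,-60,0,0.48,1],[4,-60,0,0.6,1],[4,-60,0,0.67,1],[4,-60,0,0.67,1],[4,-60,0,0.67,1],[4,-60,0,0.67,1]]}}

```text
t: 7.58
position: [0.457, -0.0807, 0.0905]
ee_rot: [0.708, 0.706, -0.0, -0.0]
contact_force: [-0.5, 0.0, 0.6]
grip_width: 0.354
finger_force: 24.9
```

```bash
cat > tray.py <<'E'
from h import *
s=manip.observe(); print(s["t"],s["position"].round(4),s["ee_rot"].round(3),s["grip_width"],s["finger_force"])
c=cam("wrist"); im,d=manip.capture("wrist"); cv2.imwrite("pics/t.png",im[:,:,::-1]); np.savez("pics/t.npz",im=im,d=d); P=cloud(c,d)
sat=im.max(2).astype(int)-im.min(2); m=((im.max(2)>150)&(abs(P[...,2]-.007)<.007)&(d>0)).astype(np.uint8)
m=cv2.morphologyEx(m,cv2.MORPH_OPEN,np.ones((3,3)))
print("cam",-c[3].T@c[4])
for k in cv2.findContours(m,0,2)[0]:
    if cv2.contourArea(k)<1500: continue
    w=np.array([plane(c,*p[0],.01)[:2] for p in k]).astype(np.float32); print("tray?",cv2.minAreaRect(w), "bbox px",cv2.boundingRect(k))
m=((im.max(2)<135)&(abs(P[...,2]-.027)<.009)&(d>0)).astype(np.uint8); m=cv2.morphologyEx(m,cv2.MORPH_OPEN,np.ones((3,3)))
for k in cv2.findContours(m,0,2)[0]:
    if cv2.contourArea(k)<60: continue
    mm=np.zeros_like(m); cv2.drawContours(mm,[k],-1,1,-1); q=P[(mm>0)&(P[...,2]>.024)]
    if len(q): print("dark",cv2.boundingRect(k),"mid",((q.min(0)+q.max(0))/2).round(4),"size",np.ptp(q,0).round(4))
E
python3 tray.py
```

```text
7.5833 [ 0.457  -0.0807  0.0905] [ 0.708  0.706 -0.    -0.   ] 0.3538226963578951 24.93591985603416
cam [4.56782552e-01 2.20408962e-04 2.59086305e-01]
tray? ((0.5580554604530334, -0.1308094561100006), (0.06156494468450546, 0.12094620615243912), 2.1148650646209717) bbox px (372, 190, 93, 146)
tray? ((0.45671501755714417, -0.0981070026755333), (0.08397262543439865, 0.06163390725851059), 86.40518188476562) bbox px (237, 170, 91, 109)
tray? ((0.5563939809799194, 0.019651461392641068), (0.03844243660569191, 0.15831980109214783), 79.61310577392578) bbox px (320, 0, 240, 79)
dark (251, 339, 42, 38) mid [ 0.4502 -0.106   0.1416] size [0.0312 0.2125 0.235 ]
dark (409, 224, 37, 33) mid [ 0.5124 -0.0555  0.1416] size [0.1112 0.1115 0.2351]
dark (214, 0, 35, 15) mid [0.4386 0.0229 0.1417] size [0.0364 0.0454 0.2348]
```

View pics/t.png

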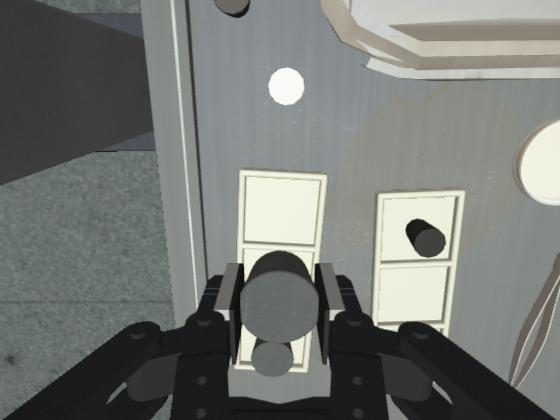

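The wrist view shows the stopper held upright. The large tray's free compartment has its outer corners at (240,170) and (327,174) and its divider at rows 243–247. The small tray's corners are at (377,192) and (464,190), with dividers near rows 263 and 324.

```bash
python3 - <<'E'
from h import *
c=cam("wrist")
f=lambda u,v,z=.01: plane(c,u,v,z)[:2].round(4)
for n,p in dict(LTl=(240,170),LTr=(327,174),Ldivl=(240,243),Ldivr=(323,247),STl=(377,192),STr=(464,190),Sd1l=(376,263),Sd1r=(457,260),Sd2l=(374,325),Sd2r=(450,322)).items(): print(n,f(*p))
z=np.load("pics/t.npz"); P=cloud(c,z["d"])
for p in((283,210),(415,230),(410,295),(430,240),(280,305),(275,270)): print(p,P[p[1],p[0]].round(4))
E
```

```text
LTl [ 0.4297 -0.0552]
LTr [ 0.4895 -0.0582]
Ldivl [ 0.4277 -0.1097]
Ldivr [ 0.4886 -0.1131]
STl [ 0.5249 -0.0711]
STr [ 0.5855 -0.0698]
Sd1l [ 0.5286 -0.1262]
Sd1r [ 0.5886 -0.1238]
Sd2l [ 0.5314 -0.1807]
Sd2r [ 0.5912 -0.178 ]
(283, 210) [ 0.4592 -0.0864  0.0037]
(415, 230) [ 0.5499 -0.0948  0.0223]
(410, 295) [ 0.5596 -0.1576  0.0034]
(430, 240) [ 0.5575 -0.0987  0.0306]
(280, 305) [ 0.4569 -0.08    0.1361]
(275, 270) [ 0.455  -0.0665  0.1334]
```

Request:
{"op": "drive_tool", "data": {"moves": [[1,-5,-10,0,1],[1,-5,-40,0,1],[1,-5,-70,0,1],[1,-5,-88,0,1],[1,-5,-96,0,1],[1,-5,-101,0,1],[1,-5,-104,0,1],[1,-5,-104,0,1],[1,-5,-104,0,1],[1,-5,-104,0,1]]}}

```text
t: 8.47
position: [0.4595, -0.0863, -0.0121]
ee_rot: [0.708, 0.706, 0.001, 0.001]
contact_force: [0.3, 0.3, -0.7]
grip_width: 0.356
finger_force: 24.9
```

Request:
{"op": "drive_tool", "data": {"moves": [[0,0,-1,0,1],[0,0,-1,0,1],[0,0,-1,0,1]]}}

```text
t: 8.72
position: [0.4585, -0.086, -0.0138]
ee_rot: [0.708, 0.706, 0.0, 0.0]
contact_force: [0.6, 0.2, -0.1]
grip_width: 0.353
finger_force: 24.9
```

Request:
{"op": "drive_tool", "data": {"moves": [[0,0,-1,0,1],[0,0,-1,0,1],[0,0,-1,0,1],[0,0,-1,0,0],[0,0,-1,0,-0.3],[0,0,-1,0,-0.3],[0,0,-1,0,-0.3],[0,0,-1,0,-0.3],[0,0,20,0,-0.3],[0,0,55,0,-0.3],[0,0,90,0,-0.3],[0,0,120,0,-0.3]]}}

```text
t: 9.72
position: [0.4582, -0.0859, 0.1075]
ee_rot: [0.708, 0.706, 0.0, 0.0]
contact_force: [1.5, -0.6, -0.6]
grip_width: 0.65
finger_force: 0.0
```

Request:
{"op": "drive_tool", "data": {"moves": [[-27,50,0,-0.12,-0.3],[-27,90,0,-0.24,-0.3],[-27,125,0,-0.36,-0.3],[-27,137,0,-0.48,-0.3],[-27,137,0,-0.6,-0.3],[-27,137,0,-0.72,-0.3],[-27,137,0,-0.84,-0.3],[-27,137,0,-0.96,-0.3],[-27,137,0,-1.08,-0.3],[-27,137,0,-1.2,-0.3],[-27,137,0,-1.32,-0.3],[-27,137,0,-1.44,-0.3]]}}

```text
t: 10.72
position: [0.4309, 0.0512, 0.1056]
ee_rot: [0.998, 0.061, -0.0, -0.0]
contact_force: [-0.2, 0.7, -0.1]
grip_width: 0.649
finger_force: 0.0
```

Request:
{"op": "drive_tool", "data": {"moves": [[0,0,0,-0.13,-0.3],[0,0,0,-0.13,-0.3],[0,0,0,-0.13,-0.3],[0,0,0,-0.13,-0.3]]}}

```text
t: 11.05
position: [0.4311, 0.0511, 0.1057]
ee_rot: [1.0, 0.001, -0.0, -0.0]
contact_force: [-0.1, -0.6, 1.4]
grip_width: 0.65
finger_force: 0.0
```

```bash
python3 - <<'E'
from h import *
s=manip.observe(); print(s["t"],s["position"].round(4),s["ee_rot"].round(3),s["grip_width"])
c=cam("wrist"); im,d=manip.capture("wrist"); P=cloud(c,d)
m=((im.max(2)<90)&(abs(P[...,2]-.027)<.006)&(d>0)).astype(np.uint8); m=cv2.morphologyEx(m,cv2.MORPH_OPEN,np.ones((3,3)))
for k in cv2.findContours(m,0,2)[0]:
    if cv2.contourArea(k)<60: continue
    mm=np.zeros_like(m); cv2.drawContours(mm,[k],-1,1,-1); q=P[(mm>0)&(abs(P[...,2]-.027)<.003)]; lo,hi=np.percentile(q,[1,99],0)
    print("dark",cv2.boundingRect(k),"mid",((lo+hi)/2).round(4),"size",(hi-lo).round(4))
im2,d2=manip.capture("top"); cv2.imwrite("pics/top2.png",cv2.resize(im2[150:275,250:450][:,:,::-1],(320,200),interpolation=2))
c=cam("top"); P=cloud(c,d2); g=im2.max(2)
u,v=[int(x) for x in (lambda q:q[:2]/q[2]*c[0]+[c[1],c[2]])(c[3]@np.array([.458,-.0858,.031])+c[4])]
l=cv2.connectedComponents((g<107).astype(np.uint8))[1]; q=P[l==l[v,u]]; print("placed L",u,v,g[v,u],len(q),np.median(q,0),np.percentile(q[:,2],90))
E
```

```text
11.05 [0.4311 0.0511 0.1057] [ 1.     0.001 -0.    -0.   ] 0.6503588074846566
dark (533, 151, 27, 38) mid [ 0.4566 -0.1306  0.027 ] size [0.0251 0.0116 0.0058]
dark (456, 145, 24, 35) mid [ 0.4618 -0.0766  0.027 ] size [0.0226 0.0114 0.0057]
dark (512, 0, 45, 23) mid [ 0.5532 -0.1005  0.027 ] size [0.0119 0.0209 0.0059]
placed L 362 231 121 105656 [0.63371524 0.13257386 0.00082367] 0.48378370370199963
```

```bash
python3 - <<'E'
from h import *
c=cam("wrist"); im,d=manip.capture("wrist"); P=cloud(c,d); g=im.max(2)
q=c[3]@np.array([.4318,.05,.027])+c[4]; u,v=(q[:2]/q[2]*c[0]+[c[1],c[2]]).astype(int); print(u,v,g[v,u],P[v,u],g[v,u-40:u+40:4],g[v-30:v+30:4,u])
m=((abs(g.astype(int)-g[v,u])<12)).astype(np.uint8); l=cv2.connectedComponents(cv2.morphologyEx(m,cv2.MORPH_OPEN,np.ones((3,3))))[1]
k=cv2.findContours((l==l[v,u]).astype(np.uint8),0,2)[0][0]; e=cv2.fitEllipse(k); print(e,cv2.boundingRect(k),plane(c,*e[0],.027), "expected dia px",.022*c[0]/q[2])
E
```

```text
280 204 98 [0.43163361 0.05026283 0.02598301] [154 154 156 155 155 156 157  94 101  99  98  97  92  92  79 156 156 155
 154 154] [154 156 154  67  30 102 101  99  97  95  93  91 156 153 153]
((281.57623291015625, 206.3299102783203), (26.591476440429688, 27.80876922607422), 81.60812377929688) (268, 193, 29, 28) [0.43024025 0.04915556 0.027     ] expected dia px 31.344682885489828
```

Request:
{"op": "drive_tool", "data": {"moves": [[0,-2,0,0,0.05],[0,-2,-30,0,0.05],[0,-2,-60,0,0.05],[0,-2,-85,0,0.05],[0,-2,-100,0,0.05],[0,-2,-112,0,0.05],[0,-2,-120,0,0.05],[0,-2,-125,0,0.05],[0,-2,-125,0,0.05],[0,-2,-125,0,0.05]]}}

```text
t: 12.03
position: [0.4317, 0.0491, -0.0189]
ee_rot: [1.0, -0.001, 0.0, 0.0]
contact_force: [0.2, 0.3, 0.7]
grip_width: 0.475
finger_force: 0.0
```

Request:
{"op": "drive_tool", "data": {"moves": [[0,0,0,0,0.1],[0,0,0,0,0.4],[0,0,0,0,1],[0,0,0,0,1],[0,0,0,0,1],[0,0,0,0,1],[0,0,0,0,1],[0,0,0,0,1],[0,0,0,0,1]], "newtons": 20}}

```text
t: 12.78
position: [0.4322, 0.049, -0.0183]
ee_rot: [1.0, -0.001, 0.001, 0.0]
contact_force: [-1.3, -0.6, 6.1]
grip_width: 0.232
finger_force: 19.7
```

Request:
{"op": "drive_tool", "data": {"moves": [[0,0,20,0,1],[0,0,50,0,1],[0,0,90,0,1],[20,-30,110,0,1],[40,-62,110,0,1],[60,-95,110,0,1],[80,-126,110,0,1],[100,-158,110,0,1],[115,-182,110,0,1],[128,-202,110,0,1],[128,-202,110,0,1],[128,-202,110,0,1]]}}

```text
t: 13.78
position: [0.5592, -0.1537, 0.0903]
ee_rot: [1.0, -0.002, -0.0, -0.0]
contact_force: [-0.9, -0.1, -0.1]
grip_width: 0.23
finger_force: 19.8
```

```bash
python3 tray.py; python3 - <<'E'
from h import *
c=cam("wrist"); z=np.load("pics/t.npz"); im=z["im"]; P=cloud(c,z["d"])
s=manip.observe()["position"]
# small tray: white points at wall-top height and floor height
m=(im.min(2)>130)&(abs(P[...,2]-.006)<.007)&(P[...,0]>.51)&(P[...,0]<.61)&(P[...,1]<-.05)&(P[...,1]>-.26)
q=P[m][:,:2].astype(np.float32); print(len(q),cv2.minAreaRect(q))
# held stopper: dark pts just ahead of pads
m=(im.max(2)<120)&(abs(P[...,:2]-s[:2]).max(-1)<.016)&(abs(P[...,2]-s[2]-.045)<.003); q=P[m]; print("held",len(q),(q.min(0)+q.max(0))/2,np.ptp(q,0))
E
```

```text
13.7833 [ 0.5592 -0.1537  0.0903] [ 1.    -0.002 -0.    -0.   ] 0.229735127721659 19.773698222707026
cam [ 0.63957851 -0.15398308  0.25875067]
tray? ((0.5600441694259644, -0.15585273504257202), (0.06121603399515152, 0.16837404668331146), 2.159449815750122) bbox px (158, 156, 247, 91)
tray? ((0.5784805417060852, 0.015232861042022705), (0.045540135353803635, 0.21834413707256317), 76.44915771484375) bbox px (0, 0, 65, 306)
dark (251, 323, 34, 42) mid [ 0.4545 -0.1448  0.0282] size [0.0327 0.0249 0.0082]
dark (70, 319, 23, 18) mid [ 0.4658 -0.0046  0.0252] size [0.0124 0.0131 0.0023]
dark (177, 317, 24, 13) mid [ 0.4717 -0.0865  0.0279] size [0.0057 0.0164 0.0078]
dark (184, 197, 32, 34) mid [ 0.5936 -0.1226  0.1414] size [0.092  0.0628 0.2347]
dark (349, 191, 34, 34) mid [ 0.5957 -0.1876  0.1414] size [0.0879 0.0672 0.2347]
dark (502, 11, 50, 99) mid [ 0.6517 -0.2333  0.1414] size [0.0535 0.1586 0.2347]
22706 ((0.55992192029953, -0.14701399207115173), (0.1940227448940277, 0.09983895719051361), 89.99187469482422)
held 2469 [ 0.55787863 -0.15258145  0.13503223] [0.0241481  0.031975   0.00599231]
```

The tray centre fits at (0.560, -0.156) with size 61 x 168 mm, as it should be. Lower now.

Request:
{"op": "drive_tool", "data": {"moves": [[1,-1,-20,0,1],[1,-1,-50,0,1],[1,-1,-75,0,1],[1,-1,-90,0,1],[1,-1,-98,0,1],[1,-1,-102,0,1],[1,-1,-104,0,1],[1,-1,-105,0,1],[1,-1,-105,0,1],[1,-1,-105,0,1],[1,-1,-105,0,1]]}}

```text
t: 14.75
position: [0.561, -0.1542, -0.0131]
ee_rot: [1.0, -0.001, 0.001, 0.0]
contact_force: [-0.0, -0.8, -0.2]
grip_width: 0.234
finger_force: 19.8
```

Request:
{"op": "drive_tool", "data": {"moves": [[0,0,-1,0,1],[0,0,-1,0,1],[0,0,-1,0,1],[0,0,-1,0,1]]}}

```text
t: 15.08
position: [0.561, -0.1543, -0.0143]
ee_rot: [1.0, -0.001, 0.001, 0.0]
contact_force: [-0.2, 0.4, 6.2]
grip_width: 0.232
finger_force: 20.1
```

The 6 N upward force shows it is resting on the floor. Open a little, lift, and move clear.

Request:
{"op": "drive_tool", "data": {"moves": [[0,0,0,0,0.4],[0,0,0,0,0.2],[0,0,0,0,0.2],[0,0,0,0,0.2],[0,0,0,0,0.2],[0,0,15,0,0.2],[0,0,45,0,0.2],[0,0,85,0,0.2],[0,0,125,0,0.2],[-40,40,150,0,0.2],[-80,80,150,0,0.2],[-80,120,150,0,0.2]]}}

```text
t: 16.08
position: [0.4885, -0.0594, 0.1353]
ee_rot: [1.0, -0.002, 0.001, 0.001]
contact_force: [-0.4, 0.6, -0.3]
grip_width: 0.402
finger_force: 0.0
```

Request:
{"op": "drive_tool", "data": {"moves": [[-40,40,0,0,0.2],[-60,80,0,0,0.2],[-60,120,0,0,0.2],[-60,160,0,0,0.2],[-60,200,0,0,0.2],[-60,200,0,0,0.2],[-60,200,0,0,0.2]]}}

```text
t: 16.67
position: [0.4289, 0.144, 0.1334]
ee_rot: [1.0, 0.002, 0.0, -0.0]
contact_force: [-0.9, -1.0, 0.1]
grip_width: 0.399
finger_force: 0.0
```

```bash
python3 - <<'E'
from h import *
s=manip.observe(); print(s["t"],s["position"],s["grip_width"])
a,_=manip.capture("top"); b,_=manip.capture("scene")
a=cv2.resize(a[150:275,250:450],(800,500),interpolation=2)[:300*500//300]; b=b[140:240,270:430]
b=cv2.resize(b,(400,250),interpolation=2); a=cv2.resize(a,(400,250))
cv2.imwrite("pics/end.png",np.vstack([a,b])[:,:,::-1])
E
```

```text
16.6667 [0.42889562 0.14395042 0.13342424] 0.39929591414668
```

View pics/end.png

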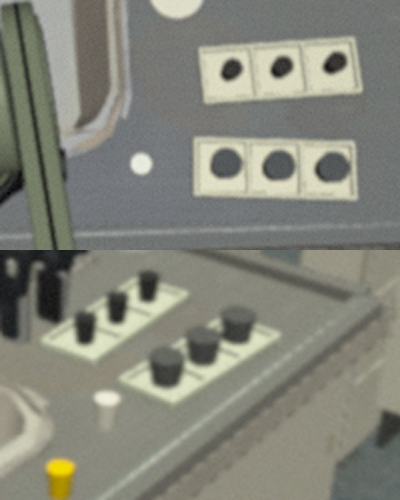

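Both views show three upright stoppers in each tray: large at (226,163) and small at (281,67) in the upper crop. The white and yellow ones are untouched.

```bash
python3 -c "
from rig import manip
print(manip.close_job())"
```

```text
the job is handed in; nothing more can be done
None
```

Job handed in at about 17 s: the large and then the small stopper now stand upright in the free compartments of their own trays, released, with the white and yellow look-alikes untouched.

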